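Put the setting rings back in their cases

TASK

Measuring is finished: put the four setting rings (the plain flat steel rings) away, each lying flat in the round recess of the open wooden case that is made for its size. Leave the flanged guide bush and the plug gauge where they are.

Things in the scene. Friction and masses are not known exactly. Their poses are not given: they have to be found in the camera images.
- ring_a: The smallest setting ring: plain flat steel ring lying flat on the bench, outer diameter 24 mm, bore 6 mm, height 14 mm, with a dark knurled band round its outside; about 46 g. Origin at the centre of its underside, z up along its axis.
- ring_b: The second smallest setting ring: plain flat steel ring lying flat on the bench, outer diameter 37 mm, bore 12 mm, height 14 mm, with a dark knurled band round its outside; about 105 g. Origin at the centre of its underside, z up along its axis.
- ring_c: The second largest setting ring: plain flat steel ring lying flat on the bench, outer diameter 50 mm, bore 20 mm, height 16 mm, with a dark knurled band round its outside; about 206 g. Origin at the centre of its underside, z up along its axis.
- ring_d: The largest setting ring: plain flat steel ring lying flat on the bench, outer diameter 63 mm, bore 30 mm, height 18 mm, with a dark knurled band round its outside; about 338 g. Origin at the centre of its underside, z up along its axis.
- case_a: Case of the smallest setting ring: open wooden case, fixed; base 64 mm square, 16 mm high, with a round recess 36 mm across, 6 mm deep, in the middle of its top (blue floor, 10 mm above the bench). Its lid, same size, lies folded back flat on the bench at the base's +x side: an empty tray. Origin: centre of the base's underside, below the recess centre; z up, x to the lid.
- case_b: Case of the second smallest setting ring: open wooden case, fixed; base 77 mm square, 16 mm high, with a round recess 49 mm across, 6 mm deep, in the middle of its top (blue floor, 10 mm above the bench). Its lid, same size, lies folded back flat on the bench at the base's +x side: an empty tray. Origin: centre of the base's underside, below the recess centre; z up, x to the lid.
- case_c: Case of the second largest setting ring: open wooden case, fixed; base 90 mm square, 16 mm high, with a round recess 62 mm across, 6 mm deep, in the middle of its top (blue floor, 10 mm above the bench). Its lid, same size, lies folded back flat on the bench at the base's +x side: an empty tray. Origin: centre of the base's underside, below the recess centre; z up, x to the lid.
- case_d: Case of the largest setting ring: open wooden case, fixed; base 103 mm square, 16 mm high, with a round recess 75 mm across, 6 mm deep, in the middle of its top (blue floor, 10 mm above the bench). Its lid, same size, lies folded back flat on the bench at the base's +x side: an empty tray. Origin: centre of the base's underside, below the recess centre; z up, x to the lid.
- guide_bush: A headed steel guide bush, a workpiece and not a gauge, standing on its flange: flange 42 mm across and 6 mm high, body above it 30 mm across, 50 mm high in all, bore 20 mm; about 200 g. Stays where it is. Origin at the centre of its underside.
- plug_gauge: A double-ended plug gauge lying on the bench: aluminium hexagonal handle 50 mm long and 18 mm across flats, a steel pin 16 mm thick at each end (24 mm long at +x, 12 mm at -x); about 90 g. Stays where it is. Origin on the bench under the middle of the handle, x along the handle.
There are look-alikes about, which are no part of the job. What is shaped like the ring_c but orange is not meant. What is shaped like the ring_d but orange is not meant.

How it is judged (in metres and radians):
At the end, for the whole second after the job is handed in: Each of the four setting rings lies flat (within 0.1 rad) on the floor of the recess of its own case (its underside 7 to 12.5 mm above the case's underside, its centre within 9 mm of the case's), released and at rest; guide bush and plug gauge not shifted more than 15 mm (horizontal distance between ring_a and case_a below 0.009 m and z of ring_a in the frame of case_a between 0.007 and 0.0125 m and angle between each of ring_a, ring_b, ring_c, ring_d's own z axis and vertical below 0.1 rad and linear speed of each of ring_a, ring_b, ring_c, ring_d below 0.02 m/s and horizontal distance between ring_b and case_b below 0.009 m and z of ring_b in the frame of case_b between 0.007 and 0.0125 m and horizontal distance between ring_c and case_c below 0.009 m and z of ring_c in the frame of case_c between 0.007 and 0.0125 m and horizontal distance between ring_d and case_d below 0.009 m and z of ring_d in the frame of case_d between 0.007 and 0.0125 m and distance of each of guide_bush, plug_gauge from where it was at the start of the episode below 0.015 m); the robot touches nothing.
It fails at once if the guide bush is shifted by more than 15 mm (distance of guide_bush from where it was at the start of the episode above 0.015 m).
It fails at once if the plug gauge is shifted by more than 15 mm (distance of plug_gauge from where it was at the start of the episode above 0.015 m).
It also fails if it takes over 90 s, if anything falls off the work surface, if the arm or the gripper's body presses on something with over 40 N, if the wrist force passes 120 N, or if a joint passes its speed limit or range.

ROBOT

A 6-joint arm with a two-finger parallel gripper is mounted at the origin on the work surface. World frame = base frame: x ahead of the robot, y to its left, z up, the work surface at z = 0. Lengths are in mm, angles in rad, forces in N, time in s.
With the tool pointing down it reaches from about 350 to 875 mm from the base axis. Payload 4.2 kg.
Tool frame: the origin (TCP) lies between the finger pads; the fingertips stand 25 mm ahead of it and the grasp point (between the pads) lies 6 mm ahead of it; z points along the fingers, y is the line along which they close (so a half turn about z gives the same grasp; the last joint's range is limited). The gripper opens to 85 mm and grips with 20 to 120 N. Pads are 22 mm wide; open, the fingers measure 114 mm over their backs; the gripper's body (76 mm by 85 mm) begins 54 mm behind the grasp point. The pads swing forward as they close: fully open they stand 13 mm farther back than shut.
Start: joints at [1.533, 0.385, 0.008, 0, -1.194, -0.259], TCP at [182.756, 597.662, 256.312] pointing down, gripper open.
Joint ranges: [-3.14, 3.14], [-1.21, 2.06], [-1.07, 1.41], [-3.16, 2.05], [-2.99, -0.16], [-3.1, 3.1]. Speed limits (rad/s): [2.79, 2.79, 3.14, 3.14, 3.14, 3.14].

INTERFACE

Orientations are given as a unit quaternion [x, y, z, w].
In Python, from bench import arm gives the robot as it stands.
- The arm moves only by the shell command python3 -m pendant 'ROWS'. ROWS is JSON, a list of rows, each a list of 7 numbers: the shift along the tool's x, y, z in m, then the turn, a rotation vector about the tool's x, y, z in degrees, then the finger opening in m, from 0 to 0.0854. In form: [[x, y, z, wx, wy, wz, fingers], ...]. A call has 1 to 12 rows; each row shifts and turns the commanded pose from where the row before left it, along the tool's axes as they then stand; what a row does not reach is not made up. A row lasts 1/10 s, in which the tool goes at most 50 mm and 8.59 degrees, less where a joint would pass 70% of its speed; a pose out of reach is approached as far as the arm can. A call is refused whole if a number of a shift passes 0.05 or a number of a turn 8.59, either way. A call with a gripper value outside its range is refused whole. The fingers move at their own pace and stop on an object; the grip force is fixed at half the most. Time passes only in rows, so rows that do not move let the fingers close. It gives the time, the measured TCP pose, the force, the opening and the grip force at its end, in the units of the state.
- arm.read_state(): the state, without advancing time (a new reading comes with each control period).
- arm.get_image(name): name is "scene" or "top" or "wrist"; returns a dict with "image" (420x560x3 uint8, red, green, blue), "fx", "fy", "cx", "cy" (pixels), "xyz" and "rotation" of the camera in the world. Camera axes: x right, y down, z forward; pixel columns grow to the right and rows downward; lengths in mm; the calibration is good to about 2 mm. A picture is of the moment at which its call begins. There is no depth.
- arm.job_done(): hands the job in; it is judged then, once.
The state is a dict: "clock": time; "joints": joint angles; "joint_vel": joint speeds; "joint_efforts": joint torques, N m; "position": TCP position; "ee_rot": TCP orientation; "contact_force": force on the tool from outside, world axes, zero at the start; "wrist_torque": the same for the moment, N m; "gripper_width": finger opening in mm; "grasp_force": force on a finger pad.
Only numpy, scipy, OpenCV 4.12 (cv2) and the standard library are available. Lean on these libraries where they do the work, as an engineer would, in place of code of your own. Each camera call takes 0.05 s, during which the arm holds its last target. There are 200 camera calls.

## Working session

There is one attempt and no reset: what is moved stays moved. The work goes in short steps, Python scripts to look and compute and a shell command to move; the robot and the scene stay as the last step left them, time stands still between calls to the robot, and variables do not carry over. Pictures are saved under pics/ and viewed, at most 14 in all, crops included, and the job is handed in when it is done.

```bash
mkdir -p pics; ls; python3 - <<'E'
from bench import arm
import cv2,numpy as np
s=arm.read_state();print(s)
for n in("top","scene"):
    d=arm.get_image(n);cv2.imwrite(f"pics/{n}0.png",d["image"][:,:,::-1])
    print(n,{k:np.round(v,4).tolist() for k,v in d.items() if k!="image"})
E
```

```text
pics
{'clock': 0.0, 'joints': array([ 1.53261350e+00,  3.85573004e-01,  6.63296892e-03, -5.12204491e-04,
       -1.19397062e+00, -2.58596077e-01]), 'joint_vel': array([-0.0001905 , -0.00152431, -0.00103965,  0.00012248, -0.00128603,
       -0.00029119]), 'joint_efforts': array([-9.24878404e-04, -3.92292023e+01,  1.88399345e+01,  4.18623984e+00,
       -4.69921360e-03, -1.76374542e-06]), 'position': array([182.59996416, 597.18761975, 255.2124143 ]), 'ee_rot': array([ 9.88995918e-01, -1.47938839e-01, -1.20318999e-04,  1.07692896e-03]), 'contact_force': array([-0.46346096, -0.37139654, -0.02967959]), 'wrist_torque': array([-0.00132498, -0.01965303, -0.04568476]), 'grasp_force': 0.0, 'gripper_width': 85.62720133506883}
top {'fx': 496.7573, 'fy': 496.7573, 'cx': 280.769, 'cy': 215.6958, 'xyz': [269.8198, -20.558, 1386.0684], 'rotation': [-0.6984, 0.7109, -0.0634, 0.0537]}
scene {'fx': 404.2321, 'fy': 404.2321, 'cx': 284.8537, 'cy': 210.4617, 'xyz': [892.8969, 297.0531, 925.531], 'rotation': [0.3992, 0.8775, -0.242, -0.11]}
```

View pics/top0.png

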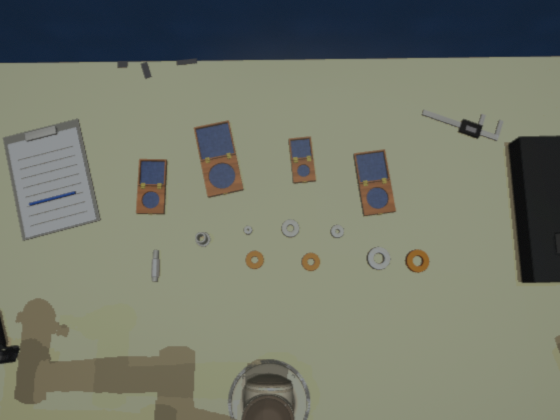

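View pics/scene0.png

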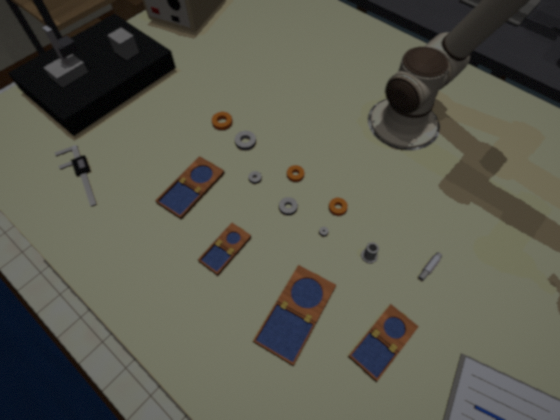

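Top view: steel rings are at (248,230) small, (337,231), (290,228) and (379,258). Orange look-alikes are at (254,260), (310,262) and (417,261). Case recesses are at (150,200), (222,175), (303,170) and (377,198); bush (203,239), plug gauge (155,266). Next I measure all of these in both views.

```bash
cat > h.py <<'E'
import cv2,numpy as np
from bench import arm
from scipy.spatial.transform import Rotation as R
def ray(d,u,v):
    r=R.from_quat(d["rotation"]).apply([(u-d["cx"])/d["fx"],(v-d["cy"])/d["fy"],1]);return np.array(d["xyz"]),r
def onz(d,u,v,z):
    o,r=ray(d,u,v);return o+r*(z-o[2])/r[2]
def proj(d,p):
    c=R.from_quat(d["rotation"]).inv().apply(np.array(p)-d["xyz"]);return np.array([d["cx"]+d["fx"]*c[0]/c[2],d["cy"]+d["fy"]*c[1]/c[2]])
def tri(d1,p1,d2,p2):
    o1,r1=ray(d1,*p1);o2,r2=ray(d2,*p2)
    t=np.linalg.lstsq(np.c_[r1,-r2],o2-o1,rcond=None)[0]
    a,b=o1+t[0]*r1,o2+t[1]*r2;return (a+b)/2,np.linalg.norm(a-b)
def blobs(m,lo=12,hi=1e9):
    out=[]
    for c in cv2.findContours(m.astype(np.uint8),cv2.RETR_EXTERNAL,cv2.CHAIN_APPROX_NONE)[0]:
        a=cv2.contourArea(c)
        if lo<a<hi and len(c)>=5:
            M=cv2.moments(c);out.append((M["m10"]/M["m00"],M["m01"]/M["m00"],a,c))
    return out
def masks(im):
    h=cv2.cvtColor(im,cv2.COLOR_RGB2HSV).astype(int);H,S,V=h[...,0],h[...,1],h[...,2]
    i=im.astype(int)
    return dict(grey=(S<38)&(V>50),blue=(i[...,2]>i[...,0]+15)&(H>95)&(H<135),orange=(S>150)&(H<20)&(V>110))
E
python3 - <<'E'
from h import *
T=arm.get_image("top");S=arm.get_image("scene")
for nm,d in(("top",T),("scene",S)):
  m=masks(d["image"])
  for k in("grey","blue"):
    for u,v,a,c in blobs(m[k],12,2500):
        p=onz(d,u,v,8); 
        if 250<p[0]<850 and abs(p[1])<500:
            (_,ax,ang)=cv2.fitEllipse(c); print(nm,k,round(u,1),round(v,1),a,p[:2].round(0),"axes mm",(np.array(ax)*np.linalg.norm(p-d["xyz"])/d["fx"]).round(0))
E
```

```text
top grey 188.7 299.3 17.0 [273. 214.] axes mm [17. 20.]
top grey 391.5 303.0 64.0 [ 253. -340.] axes mm [28. 74.]
top grey 166.7 291.9 30.0 [294. 274.] axes mm [28. 44.]
top grey 418.6 285.1 241.0 [ 300. -418.] axes mm [ 52. 102.]
top grey 117.0 262.5 15.5 [377. 412.] axes mm [19. 27.]
top grey 150.1 264.1 395.0 [371. 321.] axes mm [ 84. 115.]
top grey 201.8 238.6 210.5 [439. 180.] axes mm [45. 56.]
top grey 247.1 229.0 70.5 [464.  53.] axes mm [28. 36.]
top grey 179.2 224.9 18.5 [479. 243.] axes mm [33. 48.]
top grey 289.9 227.4 260.5 [467. -67.] axes mm [48. 59.]
top grey 161.2 225.4 41.5 [479. 293.] axes mm [42. 47.]
top grey 176.7 210.0 16.0 [521. 251.] axes mm [27. 32.]
top grey 119.4 222.8 1671.0 [488. 410.] axes mm [130. 231.]
top grey 123.4 182.2 23.0 [604. 402.] axes mm [23. 41.]
top grey 107.4 175.2 18.5 [625. 449.] axes mm [26. 40.]
top grey 118.8 167.8 24.0 [646. 417.] axes mm [29. 42.]
top grey 130.6 170.9 38.5 [637. 383.] axes mm [23. 67.]
top grey 133.8 151.9 31.0 [693. 376.] axes mm [48. 53.]
top grey 125.4 140.6 36.5 [727. 401.] axes mm [38. 56.]
top grey 141.5 135.0
[... 1103 characters left out ...]
 21.0 [ 724. -265.] axes mm [24. 42.]
scene grey 287.8 204.3 278.0 [461. -69.] axes mm [47. 54.]
scene grey 254.3 175.8 146.5 [ 451. -201.] axes mm [36. 42.]
scene grey 244.8 138.0 318.5 [ 370. -316.] axes mm [55. 69.]
scene blue 372.8 354.7 863.5 [630. 322.] axes mm [75. 89.]
scene blue 394.2 327.4 279.0 [550. 325.] axes mm [42. 50.]
scene blue 284.1 332.8 1583.5 [722. 145.] axes mm [109. 111.]
scene blue 306.4 292.7 632.0 [617. 124.] axes mm [66. 71.]
scene blue 215.6 257.5 337.0 [ 695. -103.] axes mm [51. 58.]
scene blue 232.9 237.6 83.5 [ 627. -110.] axes mm [24. 30.]
scene blue 178.7 197.6 599.0 [ 638. -305.] axes mm [72. 90.]
scene blue 201.1 173.9 222.5 [ 544. -318.] axes mm [41. 57.]
```

```bash
python3 -m pendant '[[0,0,0,0,0,-5.7,0.085],[0,0,0,0,0,-5.7,0.085],[0,0,0,0,0,-5.7,0.085],[0.02,0.04,0,0,0,0,0.085],[0.02,0.045,0,0,0,0,0.085],[0.02,0.045,0,0,0,0,0.085],[0.02,0.045,0,0,0,0,0.085],[0.02,0.045,0,0,0,0,0.085],[0.02,0.045,0,0,0,0,0.085],[0.02,0.045,0,0,0,0,0.085],[0.02,0.045,0,0,0,0,0.085]]'
```

```text
clock: 1.3
position: [343.6, 241.0, 256.5]
ee_rot: [1.0, 0.001, 0.0, -0.0]
contact_force: [-0.1, 0.4, 0.0]
gripper_width: 84.9
grasp_force: 0.0
```

```bash
python3 -m pendant '[[0.02,0.045,0,0,0,0,0.085],[0.02,0.045,0,0,0,0,0.085],[0.02,0.045,0,0,0,0,0.085],[0.02,0.045,0,0,0,0,0.085],[0.02,0.03,0,0,0,0,0.085],[0,0,0,0,0,0,0.085],[0,0,0,0,0,0,0.085]]'; python3 - <<'E'
from h import *
s=arm.read_state();print(s["position"].round(1),R.from_quat(s["ee_rot"]).as_matrix().round(3).tolist(),s["joints"].round(2))
d=arm.get_image("wrist");cv2.imwrite("pics/w1.png",d["image"][:,:,::-1])
print({k:np.round(v,3).tolist() for k,v in d.items() if k!="image"})
E
```

```text
clock: 2.0
position: [443.6, 32.3, 256.0]
ee_rot: [1.0, -0.0, -0.0, 0.0]
contact_force: [-0.7, -1.0, 0.6]
gripper_width: 84.9
grasp_force: 0.0
[443.6  32.3 256. ] [[1.0, -0.001, -0.001], [-0.001, -1.0, -0.0], [-0.001, 0.0, -1.0]] [ 0.44  0.07 -0.41 -0.   -1.09  1.13]
{'fx': 366.725, 'fy': 366.725, 'cx': 277.497, 'cy': 205.774, 'xyz': [515.95, 32.037, 374.071], 'rotation': [-0.699, 0.7, 0.104, -0.104]}
```

View pics/w1.png

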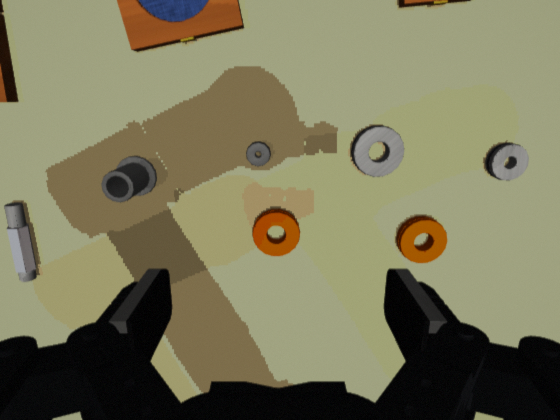

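View w1: steel rings a (258,153), c (377,151) and b (508,161). Orange look-alikes of c are at (276,233) and (423,240). The steel one at (377,151) is plain grey with a knurled band, so it is ring_c. Now a second viewpoint further to -y.

```bash
cat >> h.py <<'E'
def save(n,d):
    import pickle;pickle.dump(d,open(f"pics/{n}.pkl","wb"));cv2.imwrite(f"pics/{n}.png",d["image"][:,:,::-1])
def load(n):
    import pickle;return pickle.load(open(f"pics/{n}.pkl","rb"))
def ringtop(d,guess,rad,z):
    """centre of the bright top face near the guess (world mm), by ellipse fit; equivalent radius in mm"""
    u,v=proj(d,[*guess,z]);r=int(rad*1.5*d["fx"]/np.linalg.norm(np.array([*guess,z])-d["xyz"]))
    x0,y0=int(u)-r,int(v)-r
    if x0<0 or y0<0 or u+r>559 or v+r>419:return None
    p=d["image"][y0:y0+2*r,x0:x0+2*r]
    h=cv2.cvtColor(p,cv2.COLOR_RGB2HSV);g=(h[...,1]<60)&(h[...,2]>20)
    t,_=cv2.threshold(h[...,2][g].reshape(-1,1),0,255,cv2.THRESH_OTSU)
    b=blobs(g&(h[...,2]>t),30)
    if not b:return None
    c=max(b,key=lambda q:q[2])[3];c=cv2.convexHull(c)
    (cx,cy),ax,_=cv2.fitEllipse(c)
    return cx+x0,cy+y0,max(ax)/2*np.linalg.norm(np.array([*guess,z])-d["xyz"])/d["fx"]
G=dict(a=((461,52),12,14),b=((451,-201),18.5,14),c=((464,-68),25,16),d=((370,-316),31.5,18))
E
python3 - <<'E'
from h import *
save("v1",arm.get_image("wrist"))
E
python3 -m pendant '[[0,0.045,0,0,0,0,0.085],[0,0.045,0,0,0,0,0.085],[0,0.045,0,0,0,0,0.085],[0,0.045,0,0,0,0,0.085],[0,0,0,0,0,0,0.085],[0,0,0,0,0,0,0.085]]'
python3 - <<'E'
from h import *
save("v2",arm.get_image("wrist"))
E
python3 -m pendant '[[-0.02,0.045,0,0,0,0,0.085],[-0.02,0.045,0,0,0,0,0.085],[-0.02,0.04,0,0,0,0,0.085],[0,0,0,0,0,0,0.085],[0,0,0,0,0,0,0.085]]'
python3 - <<'E'
from h import *
save("v3",arm.get_image("wrist"))
V={n:load(n) for n in("v1","v2","v3")}
for k,(g,r,z) in G.items():
    m={n:ringtop(d,g,r,z) for n,d in V.items()};m={n:q for n,q in m.items() if q}
    for n,q in m.items(): print(k,n,np.round(q,1),onz(V[n],q[0],q[1],z)[:2].round(1))
    L=list(m)
    for i in range(len(L)-1):
        P,e=tri(V[L[i]],m[L[i]][:2],V[L[i+1]],m[L[i+1]][:2]);print("   tri",P.round(1),round(e,1))
E
```

```text
clock: 2.7
position: [443.8, -146.6, 256.2]
ee_rot: [1.0, 0.001, -0.0, -0.0]
contact_force: [-0.6, -0.7, -0.3]
gripper_width: 85.0
grasp_force: 0.0
clock: 3.25
position: [384.4, -276.2, 256.4]
ee_rot: [1.0, 0.001, 0.0, -0.0]
contact_force: [0.2, 0.2, 0.7]
gripper_width: 85.0
grasp_force: 0.0
a v2 [ 76.2 153.8  14. ] [460.   51.5]
b v1 [517.3 167.2  39.4] [ 446.6 -205.7]
b v2 [330.6 164.5  19.5] [ 449.7 -199.5]
b v3 [194.8  99.9  20. ] [ 451.9 -198.1]
   tri [ 450.3 -197.8   25.7] 3.0
   tri [ 451.3 -199.    19.5] 1.4
c v1 [379.8 151.3  26.9] [462.7 -67.1]
c v2 [187.6 170.   47.3] [444.4 -57.6]
c v3 [-103.6   14.6  197.9] [523.6  60.3]
   tri [457.2 -62.4  37. ] 17.0
   tri [ 485.5 -105.7  197.1] 11.0
d v2 [442.9 236.8  72.3] [ 374.4 -319.2]
d v3 [335.9 193.   58.5] [ 362.2 -335.1]
   tri [ 350.1 -345.1  -36.9] 5.1
```

View pics/v2.png

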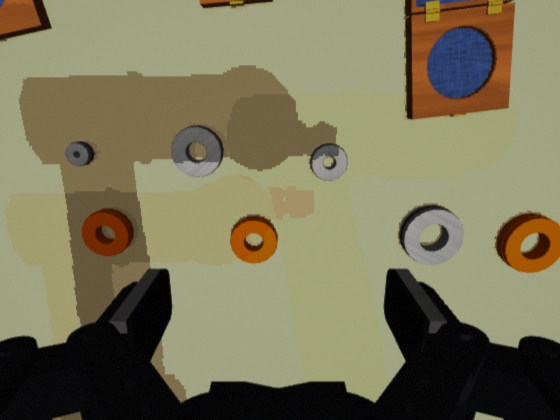

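v2 shows ring a (79,153), c (197,151), b (328,162) and d (431,236). The orange rings are at (107,232), (254,240) and (529,242), and case_c's recess is at (461,62). Shadows break the brightness split, so I'll use the whole silhouette by saturation. Its hull centre sits at mid-height.

```bash
cat >> h.py <<'E'
def sil(d,guess,rad,z,smax=None,mask=None):
    """hull of the grey silhouette nearest the guess -> centroid px, equivalent radius mm"""
    g3=np.array([*guess,z/2]);u,v=proj(d,g3);k=d["fx"]/np.linalg.norm(g3-d["xyz"]);r=rad*k
    if not(r<u<559-r and r<v<419-r):return None
    h=cv2.cvtColor(cv2.GaussianBlur(d["image"],(3,3),0),cv2.COLOR_RGB2HSV)
    m=(h[...,1]<(smax or 38))&(h[...,2]>12) if mask is None else mask
    m=cv2.morphologyEx(m.astype(np.uint8),cv2.MORPH_OPEN,np.ones((3,3),np.uint8))
    best=None
    for q in blobs(m,20):
        c=cv2.convexHull(q[3]);M=cv2.moments(c);x,y=M["m10"]/M["m00"],M["m01"]/M["m00"]
        re=np.sqrt(M["m00"]/np.pi)/k
        if np.hypot(x-u,y-v)<30*k and .7*rad<re<1.5*rad and (best is None or np.hypot(x-u,y-v)<best[3]):best=(x,y,re,np.hypot(x-u,y-v))
    return best and best[:3]
def report(V,G,**kw):
    for k,(g,r,z) in G.items():
        m={n:sil(d,g,r,z,**kw) for n,d in V.items()};m={n:q for n,q in m.items() if q}
        for n,q in m.items(): print(k,n,np.round(q,1),onz(V[n],q[0],q[1],z/2)[:2].round(1))
        L=list(m)
        for i in range(len(L)-1):
            P,e=tri(V[L[i]],m[L[i]][:2],V[L[i+1]],m[L[i+1]][:2]);print("   tri",P.round(1),round(e,1))
E
python3 - <<'E'
from h import *
V={n:load(n) for n in("v1","v2","v3")}
h=cv2.cvtColor(V["v2"]["image"],cv2.COLOR_RGB2HSV)
for p in((79,145),(197,130),(190,170),(415,236),(50,100),(260,140),(330,200),(450,190),(431,265),(340,240)):print(p,h[p[1],p[0]],end=" ")
print()
report(V,G)
E
```

```text
(79, 145) [10  8 96] (197, 130) [ 15   5 100] (190, 170) [ 38   7 151] (415, 236) [ 23   7 151] (50, 100) [ 21 103 126] (260, 140) [ 21 102 113] (330, 200) [ 32  70 165] (450, 190) [ 33  51 166] (431, 265) [ 31  42 158] (340, 240) [ 32  71 165] 
a v1 [258.8 153.2  11.3] [459.4  51.6]
a v2 [ 78.8 153.4  14. ] [459.4  52.6]
   tri [459.7  51.5   9. ] 0.0
b v1 [508.1 161.6  23.5] [ 451. -200.]
b v2 [329.  162.1  18.5] [ 450.9 -198.8]
b v3 [195.9 100.   19.5] [ 451.7 -197.6]
   tri [ 451.4 -198.5    9.4] 0.1
   tri [ 451.6 -198.3   10.6] 0.2
c v1 [378.5 150.6  26.4] [462.2 -67.9]
c v2 [196.5 151.4  25.8] [461.7 -65.8]
c v3 [55.7 87.5 32.2] [462.8 -65.2]
   tri [462.5 -66.8  12.2] 0.5
   tri [462.4 -66.7  11. ] 0.7
d v2 [431.6 235.1  35.2] [ 372.8 -311.3]
d v3 [310.7 180.3  31.6] [ 373.2 -310.3]
   tri [ 373.9 -310.    11.8] 0.0
```

Heights and sizes agree with the text: silhouette mid-heights came out 9–12 mm, radii near nominal. Starting with ring d at (373.5,-310.5).

```bash
python3 -m pendant '[[-0.011,0.034,0.04,0,0,0,0.085],[0,0,0.045,0,0,0,0.085],[0,0,0.045,0,0,0,0.085],[0,0,0.045,0,0,0,0.085],[0,0,0,0,0,0,0.085],[0,0,0,0,0,0,0.085]]'; python3 - <<'E'
from h import *
d=arm.get_image("wrist");save("d1",d);print(arm.read_state()["position"].round(1),proj(d,[373.5,-310.5,9]))
report({"d1":d},{"d":G["d"]})
E
```

```text
clock: 3.9
position: [375.3, -307.8, 84.6]
ee_rot: [1.0, 0.003, -0.0, 0.0]
contact_force: [-0.2, -0.6, 1.0]
gripper_width: 85.1
grasp_force: 0.0
[ 376.2 -308.4   85.8] [281.8185904  231.82851695]
d d1 [280.5 232.3  31.9] [ 373.2 -309.7]
```

View pics/d1.png

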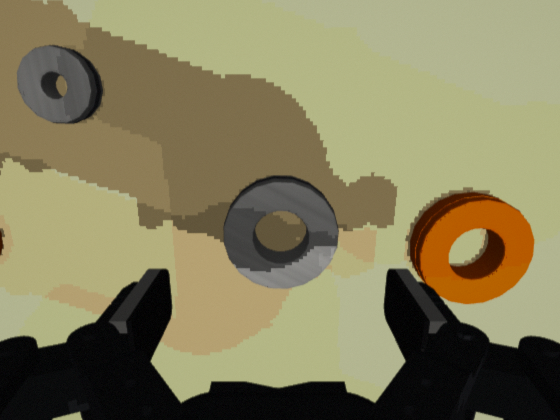

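Ring d sits centred between the fingers at (280,232), clear of the orange one at (472,247). Descending, gripping and lifting.

```bash
python3 -m pendant '[[-0.002,0.0015,0.03,0,0,0,0.085],[0,0,0.03,0,0,0,0.085],[0,0,0,0,0,0,0.085],[0,0,0,0,0,0,0.055],[0,0,0,0,0,0,0.055],[0,0,0,0,0,0,0.055],[0,0,0,0,0,0,0.055],[0,0,0,0,0,0,0.055]]'; python3 -m pendant '[[0,0,0,0,0,0,0.055],[0,0,0,0,0,0,0.055],[0,0,-0.02,0,0,0,0.055],[0,0,-0.04,0,0,0,0.055],[0,0,-0.04,0,0,0,0.055],[0,0,0,0,0,0,0.055]]'
```

```text
clock: 4.75
position: [373.9, -310.5, 27.4]
ee_rot: [1.0, 0.001, 0.003, 0.001]
contact_force: [-0.7, 3.7, 9.3]
gripper_width: 60.4
grasp_force: 62.5
clock: 5.35
position: [375.9, -312.0, 131.1]
ee_rot: [1.0, 0.002, 0.007, 0.003]
contact_force: [1.9, -1.3, -3.0]
gripper_width: 60.8
grasp_force: 67.1
```

```bash
python3 -m pendant '[[0.016,-0.044,0,0,0,0,0.055],[0.016,-0.044,0,0,0,0,0.055],[0.016,-0.044,0,0,0,0,0.055],[0.016,-0.044,0,0,0,0,0.055],[0.016,-0.044,0,0,0,0,0.055],[0.016,-0.044,0,0,0,0,0.055],[0.016,-0.044,0,0,0,0,0.055],[0.016,-0.044,0,0,0,0,0.055],[0.016,-0.044,0,0,0,0,0.055],[0.016,-0.04,0,0,0,0,0.055],[0,0,0,0,0,0,0.055],[0,0,0,0,0,0,0.055]]'; cat >> h.py <<'E'
C=dict(a=((629,-109),18,20),b=((551,325),24.5,20),c=((546,-317),31,20),d=((618,125),37.5,20))
def case(d,k):
    g,r,z=C[k];im=d["image"]
    return sil(d,g,r,z,mask=cv2.morphologyEx(masks(im)["blue"].astype(np.uint8),cv2.MORPH_CLOSE,np.ones((3,3),np.uint8)))
def casereport(V,k):
    m={n:case(d,k) for n,d in V.items()}
    for n,q in m.items():print(n,q and (np.round(q,1),onz(V[n],*q[:2],10)[:2].round(1)))
    L=[n for n in m if m[n]]
    if len(L)>1:P,e=tri(V[L[0]],m[L[0]][:2],V[L[1]],m[L[1]][:2]);print("tri",P.round(1),round(e,1))
E
python3 - <<'E'
from h import *
d=arm.get_image("wrist");save("d2",d);save("t2",arm.get_image("top"));save("s2",arm.get_image("scene"));print(arm.read_state()["position"].round(1))
casereport({"d2":d,"t":load("t2"),"s":load("s2")},"d")
casereport({"v2":load("v2"),"v3":load("v3")},"c")
E
```

```text
clock: 6.55
position: [530.6, 127.0, 123.7]
ee_rot: [1.0, 0.001, -0.001, -0.0]
contact_force: [-1.0, -0.8, -3.9]
gripper_width: 60.7
grasp_force: 67.3
[530.4 125.  123.9]
d2 (array([282.8,  68.7,  40.5]), array([617.5, 123.9]))
t None
s (array([306.4, 292.7,  34.2]), array([617.7, 124.1]))
tri [617.5 123.9   9.4] 0.1
v2 (array([459.1,  62.4,  36.4]), array([ 544.9, -315.2]))
v3 None
```

View pics/d2.png

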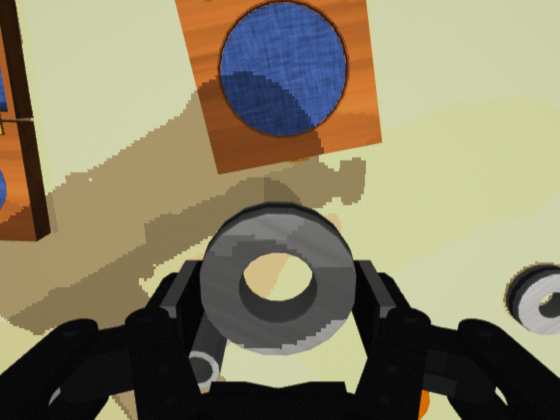

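Ring d is held centred at (278,280), and its recess is at (283,69), which triangulates to (617.5,123.9, z 9.4). Moving over it and lowering.

```bash
python3 -m pendant '[[0.04,0.002,0,0,0,0,0.055],[0.04,0,0,0,0,0,0.055],[0.007,0,0,0,0,0,0.055],[0,0,0.03,0,0,0,0.055],[0,0,0.035,0,0,0,0.055],[0,0,0,0,0,0,0.055],[0,0,0,0,0,0,0.055]]'; python3 - <<'E'
from h import *
d=arm.get_image("wrist");save("d3",d);print(np.mean([arm.read_state()["position"] for _ in range(3)],0).round(1))
E
```

```text
clock: 7.4
position: [617.9, 123.2, 59.1]
ee_rot: [1.0, 0.001, -0.001, 0.001]
contact_force: [0.7, 0.3, -2.7]
gripper_width: 60.4
grasp_force: 67.5
[619.1 123.9  60.6]
```

View pics/d3.png

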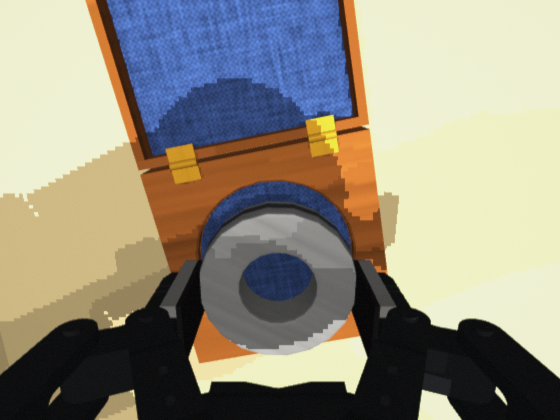

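Ring is concentric with the recess. Lowering and releasing.

```bash
python3 -m pendant '[[0,0,0.012,0,0,0,0.055],[0,0,0.01,0,0,0,0.055],[0,0,0,0,0,0,0.055],[0,0,0,0,0,0,0.055]]'; python3 -m pendant '[[0,0,0,0,0,0,0.08],[0,0,0,0,0,0,0.08],[0,0,0,0,0,0,0.08],[0,0,0,0,0,0,0.08],[0,0,-0.04,0,0,0,0.08],[-0.01,0,-0.04,0,0,0,0.08],[-0.03,0,-0.02,0,0,0,0.07],[0,0,0,0,0,0,0.07],[0,0,0,0,0,0,0.07]]'; python3 - <<'E'
from h import *
d=arm.get_image("wrist");save("d4",d);print(arm.read_state()["position"].round(1))
report({"d4":d},{"d":((618,124),31.5,38)})
E
```

```text
clock: 7.85
position: [618.9, 124.7, 37.5]
ee_rot: [1.0, 0.001, 0.001, -0.0]
contact_force: [1.1, 1.0, -1.1]
gripper_width: 60.5
grasp_force: 68.4
clock: 8.75
position: [578.2, 124.2, 137.9]
ee_rot: [1.0, 0.001, 0.001, -0.0]
contact_force: [0.3, 0.4, -0.2]
gripper_width: 69.8
grasp_force: 0.0
[578.3 124.1 136.9]
d d4 [277.4 145.9  32.4] [619.  124.2]
```

View pics/d4.png

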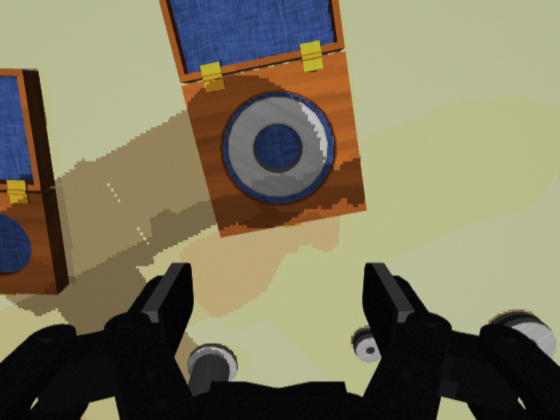

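Ring d lies in its recess at (278,147), concentric. Next is ring c at (462,-67).

```bash
python3 -m pendant '[[-0.023,0.038,0,0,0,0,0.07],[-0.023,0.038,0,0,0,0,0.07],[-0.023,0.038,0,0,0,0,0.07],[-0.023,0.038,0,0,0,0,0.07],[-0.023,0.039,0,0,0,0,0.07],[0,0,0.04,0,0,0,0.07],[0,0,0.01,0,0,0,0.07],[0,0,0,0,0,0,0.07],[0,0,0,0,0,0,0.07]]'; python3 - <<'E'
from h import *
d=arm.get_image("wrist");save("c1",d);print(np.mean([arm.read_state()["position"] for _ in range(3)],0).round(1))
report({"c1":d,"v2":load("v2")},{"c":((462.3,-67),25,16)})
E
```

```text
clock: 9.7
position: [464.8, -66.6, 87.0]
ee_rot: [1.0, 0.002, -0.0, 0.0]
contact_force: [0.6, -0.2, 0.1]
gripper_width: 70.0
grasp_force: 0.0
[465.  -66.4  87.5]
c c1 [277.5 231.6  24.9] [461.7 -66.8]
c v2 [196.5 151.4  25.9] [461.7 -65.8]
   tri [462.2 -66.6   9.9] 0.7
```

```bash
python3 -m pendant '[[-0.003,0,0.03,0,0,0,0.07],[0,0,0.029,0,0,0,0.07],[0,0,0,0,0,0,0.07],[0,0,0,0,0,0,0.042],[0,0,0,0,0,0,0.042],[0,0,0,0,0,0,0.042],[0,0,0,0,0,0,0.042],[0,0,0,0,0,0,0.042],[0,0,0,0,0,0,0.042]]'; python3 -m pendant '[[0,0,-0.02,0,0,0,0.042],[0,0,-0.04,0,0,0,0.042],[0,0,-0.04,0,0,0,0.042],[0,0.045,0,0,0,0,0.042],[0,0.045,0,0,0,0,0.042],[0,0.045,0,0,0,0,0.042],[0,0.045,0,0,0,0,0.042],[0,0.045,0,0,0,0,0.042],[0,0.022,0,0,0,0,0.042],[0,0,0,0,0,0,0.042],[0,0,0,0,0,0,0.042]]'; python3 - <<'E'
from h import *
d=arm.get_image("wrist");save("c2",d);print(np.mean([arm.read_state()["position"] for _ in range(3)],0).round(1))
casereport({"c2":d,"v2":load("v2"),"t":load("t2")},"c")
E
```

```text
clock: 10.65
position: [462.1, -66.7, 30.0]
ee_rot: [1.0, 0.001, 0.002, -0.0]
contact_force: [-1.0, 2.2, 6.4]
gripper_width: 46.8
grasp_force: 61.8
clock: 11.75
position: [460.5, -314.2, 128.1]
ee_rot: [1.0, -0.0, 0.0, -0.0]
contact_force: [0.1, 0.7, -2.4]
gripper_width: 46.4
grasp_force: 62.7
[ 460.6 -313.6  128.2]
c2 (array([277.3,  73.1,  33.1]), array([ 545.3, -314.3]))
v2 (array([459.1,  62.4,  36.4]), array([ 544.9, -315.2]))
t (array([376.8, 197.5,  28.1]), array([ 547.5, -314.7]))
tri [ 544.9 -314.3   12. ] 0.4
```

View pics/c2.png

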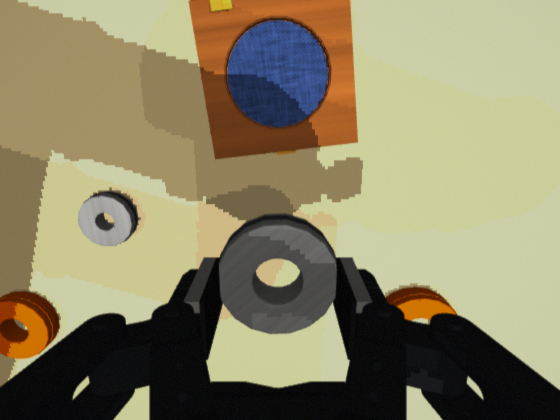

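Ring c is held at (278,275); its recess is at (277,73), i.e. (545.2,-314.4). Placing it.

```bash
python3 -m pendant '[[0.04,0,0,0,0,0,0.042],[0.04,0,0,0,0,0,0.042],[0.0045,0.0005,0,0,0,0,0.042],[0,0,0.03,0,0,0,0.042],[0,0,0.033,0,0,0,0.042],[0,0,0,0,0,0,0.042],[0,0,0,0,0,0,0.042]]'; python3 - <<'E'
from h import *
print(np.mean([arm.read_state()["position"] for _ in range(3)],0).round(1))
E
```

```text
clock: 12.5
position: [545.5, -313.7, 65.3]
ee_rot: [1.0, 0.002, -0.001, 0.0]
contact_force: [0.5, 0.6, -1.7]
gripper_width: 46.3
grasp_force: 62.7
[ 545.5 -313.7   65.3]
```

```bash
python3 -m pendant '[[0,0,0.013,0,0,0,0.042],[0,0,0.012,0,0,0,0.042],[0,0,0,0,0,0,0.042],[0,0,0,0,0,0,0.042]]'; python3 -m pendant '[[0,0,0,0,0,0,0.068],[0,0,0,0,0,0,0.068],[0,0,0,0,0,0,0.068],[0,0,0,0,0,0,0.068],[0,0,-0.04,0,0,0,0.068],[-0.01,0,-0.04,0,0,0,0.068],[-0.03,0,-0.02,0,0,0,0.06],[0,0,0,0,0,0,0.06],[0,0,0,0,0,0,0.06]]'; python3 - <<'E'
from h import *
d=arm.get_image("wrist");save("c4",d);print(arm.read_state()["position"].round(1))
report({"c4":d},{"c":((545,-314),25,36)});casereport({"c4":d},"c")
E
```

```text
clock: 12.9
position: [545.7, -314.5, 40.2]
ee_rot: [1.0, 0.001, 0.0, 0.0]
contact_force: [0.5, -1.4, -1.2]
gripper_width: 46.6
grasp_force: 63.4
clock: 13.8
position: [505.3, -314.6, 140.8]
ee_rot: [1.0, 0.001, 0.001, 0.0]
contact_force: [0.2, 0.2, -0.8]
gripper_width: 60.2
grasp_force: 0.0
[ 505.4 -314.4  139.8]
c c4 [276.9 145.1  25.5] [ 546.2 -314.4]
c4 (array([276.6, 145.5,  30.6]), array([ 544.9, -314.2]))
```

View pics/c4.png

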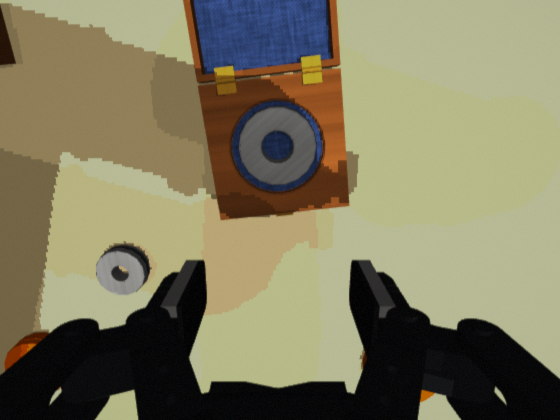

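Ring c is flat in its recess at (277,145). Next ring b.

```bash
python3 -m pendant '[[-0.018,-0.039,0,0,0,0,0.06],[-0.018,-0.039,0,0,0,0,0.06],[-0.018,-0.038,0,0,0,0,0.06],[0,0,0.04,0,0,0,0.06],[0,0,0.013,0,0,0,0.06],[0,0,0,0,0,0,0.06],[0,0,0,0,0,0,0.06]]'; python3 - <<'E'
from h import *
d=arm.get_image("wrist");save("b1",d);print(np.mean([arm.read_state()["position"] for _ in range(3)],0).round(1))
report({"b1":d,"v2":load("v2")},{"b":((451.5,-198.5),18.5,14)})
E
```

```text
clock: 14.55
position: [451.9, -198.6, 86.5]
ee_rot: [1.0, 0.001, -0.001, 0.0]
contact_force: [0.6, 0.4, 0.7]
gripper_width: 59.5
grasp_force: 0.0
[ 452.2 -198.8   87.1]
b b1 [276.3 227.6  18.3] [ 451.  -198.2]
b v2 [329.  162.1  18.5] [ 450.9 -198.8]
   tri [ 451.3 -198.4    8.2] 0.6
```

```bash
python3 -m pendant '[[-0.001,0,0.03,0,0,0,0.06],[0,0,0.027,0,0,0,0.06],[0,0,0,0,0,0,0.06],[0,0,0,0,0,0,0.03],[0,0,0,0,0,0,0.03],[0,0,0,0,0,0,0.03],[0,0,0,0,0,0,0.03],[0,0,0,0,0,0,0.03],[0,0,0,0,0,0,0.03]]'; python3 -m pendant '[[0,0,-0.02,0,0,0,0.03],[0,0,-0.04,0,0,0,0.03],[0,0,-0.05,0,0,0,0.03],[0,0,0,0,0,0,0.03]]'
```

```text
clock: 15.5
position: [451.7, -198.9, 31.9]
ee_rot: [1.0, 0.001, 0.002, 0.0]
contact_force: [-1.0, 0.1, 6.4]
gripper_width: 33.1
grasp_force: 60.1
clock: 15.9
position: [454.8, -199.4, 147.2]
ee_rot: [1.0, 0.002, 0.008, 0.002]
contact_force: [0.3, 0.3, -1.7]
gripper_width: 32.9
grasp_force: 60.2
```

```bash
python3 -m pendant '[[0.002,-0.044,0,0,0,0,0.03],[0.002,-0.044,0,0,0,0,0.03],[0.002,-0.044,0,0,0,0,0.03],[0.002,-0.044,0,0,0,0,0.03],[0.002,-0.044,0,0,0,0,0.03],[0.002,-0.044,0,0,0,0,0.03],[0.002,-0.044,0,0,0,0,0.03],[0.002,-0.044,0,0,0,0,0.03],[0,-0.044,0,0,0,0,0.03],[0,-0.044,0,0,0,0,0.03],[0,-0.044,0,0,0,0,0.03],[0,-0.039,0,0,0,0,0.03]]';python3 -m pendant '[[0,0,0,0,0,0,0.03],[0,0,0,0,0,0,0.03]]'; python3 - <<'E'
from h import *
d=arm.get_image("wrist");save("b2",d);print(np.mean([arm.read_state()["position"] for _ in range(3)],0).round(1))
casereport({"b2":d,"s":load("s2"),"t":load("t2")},"b")
E
```

```text
clock: 17.1
position: [465.0, 326.6, 140.1]
ee_rot: [1.0, 0.001, 0.0, -0.0]
contact_force: [1.0, -1.2, -1.4]
gripper_width: 33.2
grasp_force: 60.3
clock: 17.3
position: [464.8, 324.8, 139.6]
ee_rot: [1.0, 0.001, -0.0, 0.0]
contact_force: [-0.7, -0.9, -1.8]
gripper_width: 33.3
grasp_force: 60.3
[464.8 323.8 139.6]
b2 (array([279.5,  73.1,  26. ]), array([550. , 323.5]))
s (array([394.1, 327.4,  23. ]), array([550.7, 324.4]))
t None
tri [550.1 324.    8.7] 1.0
```

View pics/b2.png

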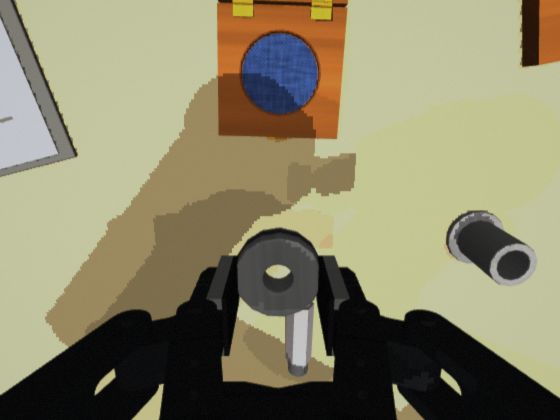

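Ring b is held at (278,270); its recess is at (280,73), i.e. (550.1,323.8). The plug gauge at (298,340) and the bush at (490,245) are undisturbed. Placing with dx +85, then lowering to about 66.

```bash
python3 -m pendant '[[0.04,0,0,0,0,0,0.03],[0.04,0,0,0,0,0,0.03],[0.005,0.0005,0,0,0,0,0.03],[0,0,0.04,0,0,0,0.03],[0,0,0.033,0,0,0,0.03],[0,0,0,0,0,0,0.03],[0,0,0,0,0,0,0.03]]'; python3 - <<'E'
from h import *
print(np.mean([arm.read_state()["position"] for _ in range(3)],0).round(1))
E
```

```text
clock: 18.05
position: [550.5, 323.1, 67.4]
ee_rot: [1.0, 0.001, -0.0, 0.001]
contact_force: [-0.3, 0.2, -0.9]
gripper_width: 33.0
grasp_force: 60.3
[550.5 323.1  67.4]
```

```bash
python3 -m pendant '[[0,0,0.014,0,0,0,0.03],[0,0,0.011,0,0,0,0.03],[0,0,0,0,0,0,0.03],[0,0,0,0,0,0,0.03]]'; python3 -m pendant '[[0,0,0,0,0,0,0.055],[0,0,0,0,0,0,0.055],[0,0,0,0,0,0,0.055],[0,0,0,0,0,0,0.055],[0,0,-0.04,0,0,0,0.055],[-0.01,0,-0.04,0,0,0,0.055],[-0.03,0,-0.02,0,0,0,0.05],[0,0,0,0,0,0,0.05],[0,0,0,0,0,0,0.05]]'; python3 - <<'E'
from h import *
d=arm.get_image("wrist");save("b4",d);print(arm.read_state()["position"].round(1))
report({"b4":d},{"b":((550,324),18.5,34)});casereport({"b4":d},"b")
E
```

```text
clock: 18.45
position: [550.4, 324.2, 42.1]
ee_rot: [1.0, 0.001, 0.0, -0.0]
contact_force: [0.1, 1.1, -1.0]
gripper_width: 32.8
grasp_force: 60.3
clock: 19.35
position: [510.2, 324.2, 142.8]
ee_rot: [1.0, 0.001, 0.0, -0.001]
contact_force: [0.5, -0.1, -1.1]
gripper_width: 50.5
grasp_force: 0.0
[510.3 323.9 141.8]
b b4 [278.1 146.4  18.6] [549.7 323.9]
b4 (array([278.7, 145.1,  23.9]), array([549.7, 323.5]))
```

View pics/b4.png

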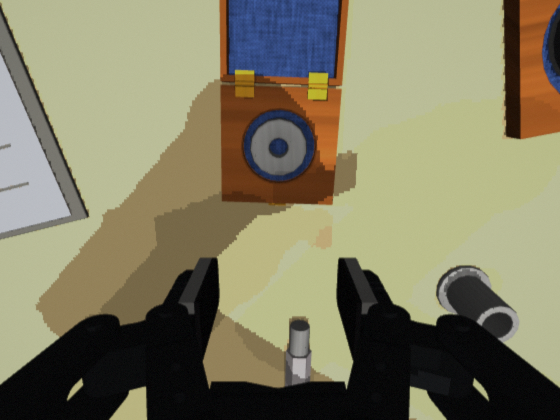

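Ring b is seated at (278,146). Last is ring a at (459.5,52).

```bash
python3 -m pendant '[[-0.008,0.045,0,0,0,0,0.05],[-0.008,0.045,0,0,0,0,0.05],[-0.008,0.045,0,0,0,0,0.05],[-0.008,0.045,0,0,0,0,0.05],[-0.008,0.045,0,0,0,0,0.05],[-0.01,0.047,0,0,0,0,0.05],[0,0,0.04,0,0,0,0.05],[0,0,0.013,0,0,0,0.05],[0,0,0,0,0,0,0.05],[0,0,0,0,0,0,0.05]]'; python3 - <<'E'
from h import *
d=arm.get_image("wrist");save("a1",d);print(np.mean([arm.read_state()["position"] for _ in range(3)],0).round(1))
report({"a1":d,"v1":load("v1")},{"a":((459.5,52),12,14)})
E
```

```text
clock: 20.4
position: [461.3, 51.8, 88.5]
ee_rot: [1.0, 0.001, -0.001, 0.0]
contact_force: [0.5, -0.2, -0.0]
gripper_width: 50.2
grasp_force: 0.0
[461.7  52.2  89.1]
a a1 [277.3 228.8  11.8] [459.   51.6]
a v1 [258.8 153.2  11.3] [459.4  51.6]
   tri [459.5  51.6   8.3] 0.1
```

```bash
python3 -m pendant '[[-0.002,0.0005,0.03,0,0,0,0.05],[0,0,0.028,0,0,0,0.05],[0,0,0,0,0,0,0.05],[0,0,0,0,0,0,0.015],[0,0,0,0,0,0,0.015],[0,0,0,0,0,0,0.015],[0,0,0,0,0,0,0.015],[0,0,0,0,0,0,0.015],[0,0,0,0,0,0,0.015],[0,0,0,0,0,0,0.015]]'; python3 -m pendant '[[0,0,-0.02,0,0,0,0.015],[0,0,-0.04,0,0,0,0.015],[0,0,-0.04,0,0,0,0.015],[0.021,0.04,0,0,0,0,0.015],[0.021,0.04,0,0,0,0,0.015],[0.021,0.04,0,0,0,0,0.015],[0.021,0.04,0,0,0,0,0.015],[0,0,0,0,0,0,0.015],[0,0,0,0,0,0,0.015]]'; python3 - <<'E'
from h import *
d=arm.get_image("wrist");save("a2",d);print(np.mean([arm.read_state()["position"] for _ in range(3)],0).round(1))
casereport({"a2":d,"s":load("s2"),"t":load("t2")},"a")
E
```

```text
clock: 21.45
position: [460.2, 52.1, 32.8]
ee_rot: [1.0, 0.001, 0.002, -0.001]
contact_force: [-0.7, 1.3, 7.1]
gripper_width: 19.9
grasp_force: 58.6
clock: 22.35
position: [543.0, -109.4, 131.2]
ee_rot: [1.0, -0.0, 0.0, -0.0]
contact_force: [0.2, 0.4, 0.3]
gripper_width: 19.9
grasp_force: 58.9
[ 542.6 -108.5  131.2]
a2 (array([274.1,  74.5,  18.8]), array([ 627.1, -107.6]))
s (array([232.9, 237.5,  13.1]), array([ 627.9, -108.8]))
t (array([303. , 170.2,  14.8]), array([ 630.5, -107.6]))
tri [ 627.6 -108.    10.8] 1.3
```

View pics/a2.png

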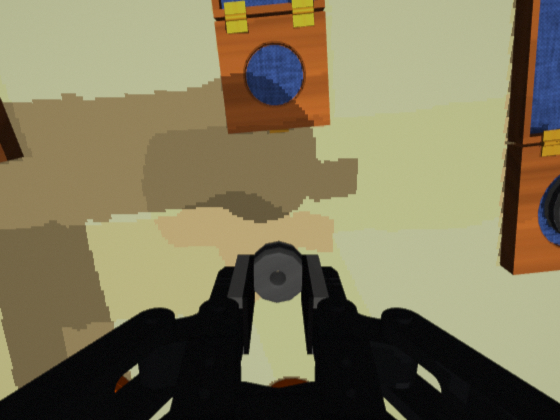

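Ring a is held at (278,272); its recess is at (274,75), i.e. (627.3,-107.8). Placing it.

```bash
python3 -m pendant '[[0.04,-0.001,0,0,0,0,0.015],[0.04,0,0,0,0,0,0.015],[0.0045,0,0,0,0,0,0.015],[0,0,0.034,0,0,0,0.015],[0,0,0.03,0,0,0,0.015],[0,0,0,0,0,0,0.015],[0,0,0,0,0,0,0.015]]'; python3 - <<'E'
from h import *
print(np.mean([arm.read_state()["position"] for _ in range(3)],0).round(1))
E
```

```text
clock: 23.1
position: [627.3, -106.4, 67.6]
ee_rot: [1.0, 0.002, -0.0, 0.0]
contact_force: [-0.1, 0.4, 1.2]
gripper_width: 20.1
grasp_force: 58.9
[ 627.3 -106.4   67.6]
```

```bash
python3 -m pendant '[[0,0.0005,0.014,0,0,0,0.015],[0,0,0.011,0,0,0,0.015],[0,0,0,0,0,0,0.015],[0,0,0,0,0,0,0.015]]'; python3 -m pendant '[[0,0,0,0,0,0,0.045],[0,0,0,0,0,0,0.045],[0,0,0,0,0,0,0.045],[0,0,0,0,0,0,0.045],[0,0,-0.04,0,0,0,0.045],[-0.01,0,-0.04,0,0,0,0.045],[-0.03,0,-0.02,0,0,0,0.05],[-0.04,0,-0.04,0,0,0,0.05],[0,0,-0.04,0,0,0,0.05],[0,0,0,0,0,0,0.05],[0,0,0,0,0,0,0.05]]'; python3 - <<'E'
from h import *
d=arm.get_image("wrist");save("a4",d);s=arm.get_image("scene");save("s4",s);print(arm.read_state()["position"].round(1))
report({"a4":d},{"a":((627,-108),12,34)});casereport({"a4":d},"a")
a=d["image"][0:280,140:420];b=s["image"][110:390,160:460]
cv2.imwrite("pics/fin.png",np.hstack([cv2.resize(a,(390,390)),cv2.resize(b,(405,390))])[:,:,::-1])
E
```

```text
clock: 23.5
position: [628.4, -108.1, 42.7]
ee_rot: [1.0, 0.001, 0.001, 0.0]
contact_force: [0.6, -1.6, 2.5]
gripper_width: 19.5
grasp_force: 64.5
clock: 24.6
position: [552.6, -107.8, 218.7]
ee_rot: [1.0, 0.001, 0.002, -0.0]
contact_force: [-1.1, 0.5, -1.6]
gripper_width: 50.1
grasp_force: 0.0
[ 551.8 -107.8  216.4]
a a4 [277.3  91.8  12.3] [ 627.8 -107.5]
a4 (array([277.4,  92.9,  18.2]), array([ 627. , -107.6]))
```

View pics/fin.png

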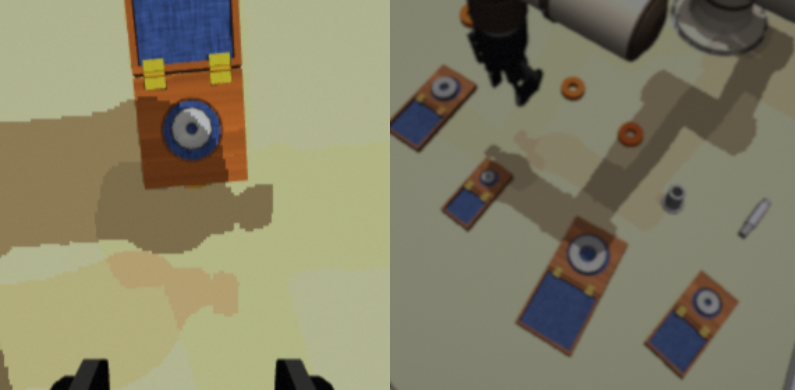

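All four rings lie in their recesses: a at (192,128) on the left, and all four in the scene crop on the right. The bush and plug gauge are in place and the gripper is clear. Handing in.

```bash
python3 -c "
from bench import arm;print(arm.job_done())"
```

```text
the job is handed in; nothing more can be done
None
```

I put all four setting rings away, each flat and centred in its own case's recess. The guide bush and plug gauge were left untouched, and I handed the job in at about 25 s on the robot's clock; the verdict was not shown.

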